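# Tare the weighing tray, then load two coaches

### The job

Weigh the two long model coaches together on the bench scale. First take the sanding block off the scale and lay it on a free patch of bench, stand the empty two-bay tray squarely in the middle of the steel platform, let go of it and press the tare button fully down. Then put one coach upright on its wheels in each bay of the tray without pressing tare again, and do not shift the short white van, the glue bottle, the solder spool or the wood block.

Things in the scene. Friction and masses are not known exactly. Their poses are not given: they have to be found in the camera images.
- scale: Flat bench scale, grey plastic, 130 mm (its x) by 190 mm (its y), fixed to the bench. Origin: centre of its underside, at bench height. Its body is 22 mm high; on its +y side it carries the steel platform, on its -y side (to the robot's right) a console with a dark display and the tare button. It stands at a different place and turn (up to about 14 degrees) each time; the scale and the tray may have swapped sides.
- platform (a point): Centre of the top face of the scale's steel platform, 34 mm above the bench; the plate measures 124 mm (scale x) by 136 mm (scale y), axes as the scale's.
- tare (a joint): The tare button, a round white push button 26 mm across at the robot's end of the console. 0 = up, 0.006 m = fully down; springs back; fully down takes about 4 N (counted as pressed beyond 0.004 m).
- tare_top (a point): Centre of the tare button's top face when up; press straight down here with a fingertip. It lies 42 mm toward -x and 71 mm toward -y of the scale's origin, 39 mm above the bench; its axis is 28 mm outside the platform's right (-y) edge.
- tray: Loose sheet-steel weighing tray, 112 mm (its x) by 128 mm (its y), 100 to 210 g. Origin: centre of its underside. Floor 4 mm thick, rim 15-16 mm high with walls 3 mm thick; a low rib along its x axis parts it into two bays of 106 by 59 mm (one on each side, +y and -y; bay centres at y = +-33 mm). In the middle stands the black grip.
- tray_grip (a point): Point in the tray's upright centre grip, 38 mm above the tray's underside: a black plate 44 mm long (tray x), 10 mm thick (tray y), with its top 48 mm above the underside. Pinch it from above across its 10 mm thickness; it is at the tray's centre of mass.
- sanding_cork: Brown cork sanding block wrapped in abrasive paper, 38 x 74 x 25 mm (x, y, z), 35 g, lying on the scale's platform at the start. Origin: centre of its underside, z up. Grasp across its 38 mm (its x).
- coach_a: Long model railway coach, dark green with a grey roof, 14 x 83 x 30 mm (x, y, z; the solid body is 12 x 66 x 26 mm), 18 to 40 g, standing on its wheels on the bench. Origin: centre of its underside, long axis y, z up. Grasp across its 12-14 mm sides from above.
- coach_b: The other long coach, alike but 81 mm long (solid body 12 x 64 x 26 mm). Origin and axes as coach_a.
- short_van: Shorter model van, white, 14 x 70 x 32 mm, long axis y, standing on the bench. Leave it alone. The van and the two coaches swap places.
- glue_bottle: White glue bottle with a needle cap, 31 mm across, 100 mm high, standing on the bench right of the controller; origin under its centre. Leave it alone.
- solder_spool: Solder spool on its flange, 48 mm across, 30 mm high, standing on the bench before the small-parts cabinet; origin: centre of its underside. Leave it alone.
- wood_block: Plain beech block, 34 x 62 x 26 mm (x, y, z), lying on the bench before the small-parts cabinet, at the left; origin: centre of its underside. Leave it alone.
- controller: Model railway controller with a big knob, standing a little turned, fixed obstacle, 105 mm (x) by 143 mm (y), 72 mm high with its knob; origin: about the centre of its underside. The bench right behind it (beyond its far side, 75 to 130 mm from its origin along the bench's x, and 90 mm to either side) is free.
- mini_vice: Small bench vice, fixed obstacle at the left, about 113 by 92 mm and 82 mm high; origin: centre of its underside.
Things that resemble listed ones, but are neither listed nor needed, are in the scene too. What is shaped like the coach_b but turquoise is not meant.

How it is judged:
By the outcome, as a careful person would: the job done as asked, in the order asked, and still so for the second after the job is handed in, with the robot touching nothing.
It also fails if it takes over 72 s, if anything falls off the work surface, if the arm or the gripper's body presses on something with over 40 N, if the wrist force passes 120 N, or if a joint passes its speed limit or range.

### The arm

A 6-joint arm with a two-finger parallel gripper is mounted at the origin on a cart in front of the work surface, level with it; the furniture and walls round the work are solid. World frame = base frame: x ahead of the robot, y to its left, z up, the work surface at z = 0. Lengths are in mm, angles in rad, forces in N, time in s.
With the tool pointing down it reaches from about 300 to 875 mm from the base axis. Payload 4.2 kg.
Tool frame: the origin (TCP) lies between the finger pads; the fingertips stand 22 mm ahead of it and the grasp point (between the pads) lies 3 mm ahead of it (env.tips_ahead is the distance from the TCP to the fingertips, in mm); z points along the fingers, y is the line along which they close (so a half turn about z gives the same grasp; the last joint's range is limited). The gripper opens to 85 mm and grips with 20 to 120 N. Pads are 22 mm wide; open, the fingers measure 114 mm over their backs; the gripper's body (76 mm by 85 mm) begins 54 mm behind the grasp point. The pads swing forward as they close: fully open they stand 13 mm farther back than shut.
Start: joints at [1.23, 0.32, 1.565, -0, 1.257, -0.02], TCP at [181.314, 545.678, 253.338] pointing down, gripper open.
Joint ranges: [-3.11, 3.11], [-0.84, 2.01], [0.21, 2.61], [-1.34, 4.49], [0.05, 2.63], [-2.56, 2.56]. Speed limits (rad/s): [2.57, 2.57, 3.14, 3.14, 3.14, 3.14].

### API

Orientations are given as a unit quaternion [w, x, y, z].
In Python, from cell import env gives the robot as it stands.
- The arm moves only by the shell command python3 -m creep 'ROWS' [FORCE]. ROWS is JSON, a list of rows, each an object of numbers: "hand": the opening, from 0 (shut) to 1 (fully open); "tx", "ty", "tz": the shift along the tool's x, y, z in mm; "ax", "ay", "az": the turn, a rotation vector about the tool's x, y, z in degrees. In form: [{"hand": .., "tx": .., "ty": .., "tz": .., "ax": .., "ay": .., "az": ..}, ...]. A call has exactly 10 rows; each row shifts and turns the commanded pose from where the row before left it, along the tool's axes as they then stand; what a row does not reach is not made up. A row lasts 1/10 s, in which the tool goes at most 50 mm and 8.59 degrees, less where a joint would pass 70% of its speed; a pose out of reach is approached as far as the arm can. A call is refused whole if a number of a shift passes 50 or a number of a turn 8.59, either way. A call with a gripper value outside its range is refused whole. The fingers move at their own pace and stop on an object; FORCE is the grip in N (left out, the last holds). Time passes only in rows, so rows that do not move let the fingers close, or fill a call up. It gives the time, the measured TCP pose, the force, the opening and the grip force at its end, in the units of the state.
- env.sense(): the state, without advancing time (a new reading comes with each control period).
- env.snapshot(name): name is "scene" or "side" or "wrist"; returns the picture (480x640x3 uint8, red, green, blue); there is no depth.
- env.get_calibration(name): a dict with "fx", "fy", "cx", "cy" (pixels), "cam_to_world" (4x4, takes a point from camera to world coordinates); the wrist camera has in their place "mount" (4x4, takes a point from camera to tool coordinates, whose origin is the TCP and whose axes are the flange's). Camera axes: x right, y down, z forward; pixel columns grow to the right and rows downward; lengths in mm; the calibration is good to about 2 mm. A picture is of the moment at which its call begins: read the wrist's pose just before it. get_calibration takes no time and is no camera call.
- env.sign_off(): hands the job in; it is judged then, once.
The state is a dict: "clock": time; "joint_positions": joint angles; "dq": joint speeds; "joint_efforts": joint torques, N m; "ee_pos": TCP position; "eef_rot": TCP orientation; "force": force on the tool from outside, world axes, zero at the start; "ft_torque": the same for the moment, N m; "gripper_width": finger opening in mm; "gripper_force": force on a finger pad.
Only numpy, scipy, OpenCV 4.12 (cv2) and the standard library are available. Lean on these libraries where they do the work, as an engineer would, in place of code of your own. Each camera call takes 0.05 s, during which the arm holds its last target. There are 200 camera calls.

## Working session

There is one attempt and no reset: what is moved stays moved. The work goes in short steps, Python scripts to look and compute and a shell command to move; the robot and the scene stay as the last step left them, time stands still between calls to the robot, and variables do not carry over. Pictures are saved under pics/ and viewed, at most 10 in all, crops included, and the job is handed in when it is done.

```bash
ls; mkdir -p pics; python3 - <<'E'
from cell import env
import cv2,numpy as np
np.set_printoptions(precision=4,suppress=True)
for n in("scene","side"):
    cv2.imwrite(f"pics/{n}0.png",env.snapshot(n)[:,:,::-1])
for n in("scene","side","wrist"): print(n,env.get_calibration(n))
s=env.sense();print(s)
E
```

```text
pics
scene {'fx': 564.9803573840143, 'fy': 564.9803573840143, 'cx': 335.9290957917496, 'cy': 237.00922679520335, 'cam_to_world': array([[   0.8904,   -0.3144,    0.3292,   85.5627],
       [  -0.4551,   -0.5976,    0.6602, -951.4933],
       [  -0.0108,   -0.7376,   -0.6751, 1068.1389],
       [   0.    ,    0.    ,    0.    ,    1.    ]])}
side {'fx': 554.3826140798761, 'fy': 554.3826140798761, 'cx': 323.3112880185673, 'cy': 230.81905209104002, 'cam_to_world': array([[ -0.8819,  -0.3301,   0.3365, 153.3924],
       [ -0.4709,   0.5841,  -0.6611, 765.8003],
       [  0.0216,  -0.7415,  -0.6706, 833.7046],
       [  0.    ,   0.    ,   0.    ,   1.    ]])}
wrist {'fx': 376.3957712616607, 'fy': 376.3957712616607, 'cx': 321.63954535770694, 'cy': 234.1579573214653, 'mount': array([[   0.0008,   -0.9592,   -0.2826,   70.2885],
       [   1.    ,    0.0007,    0.0003,   -0.9628],
       [  -0.0001,   -0.2826,    0.9592, -120.2018],
       [   0.    ,    0.    ,    0.    ,    1.    ]])}
{'clock': 0.1, 'joint_positions': array([ 1.23  ,  0.3202,  1.5655,  0.    ,  1.2574, -0.02  ]), 'dq': array([-0.0022,  0.0003, -0.0016, -0.0018,  0.0005, -0.0006]), 'joint_efforts': array([ -0.0022, -41.6416, -23.4706,  -0.0002,   0.0049,   0.    ]), 'ee_pos': array([181.1596, 545.3205, 252.6013]), 'eef_rot': array([-0.0001,  0.1597,  0.9872, -0.0007]), 'force': array([-0.0692,  0.4975, -0.6711]), 'ft_torque': array([-0.0093, -0.0308, -0.032 ]), 'gripper_force': 0.0, 'gripper_width': 85.42532149319142}
```

View pics/scene0.png

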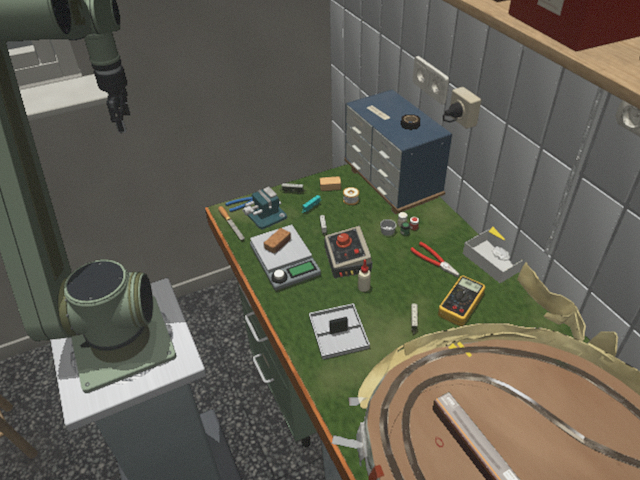

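View pics/side0.png

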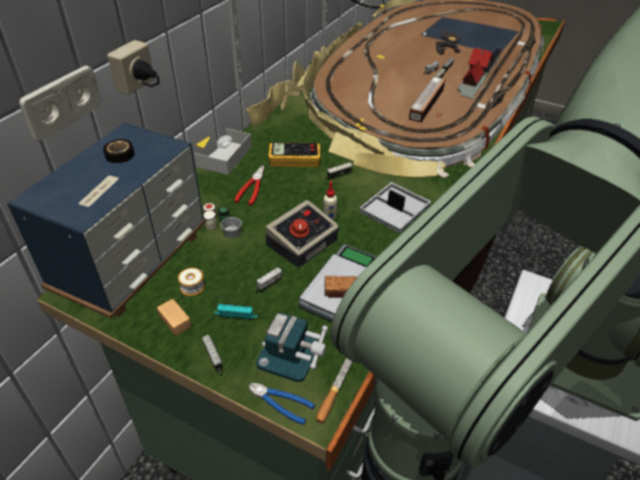

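The scene view shows the scale with the cork at (278,240), the tare button at (279,276) and the tray at (339,330) with its grip at (339,325). Three train vehicles could be meant, at scene (292,188), (323,224) and (414,318); the turquoise decoy is at (312,204). An enlarged crop should tell the coaches from the van.

```bash
cat > h.py <<'E'
from cell import env
import cv2,numpy as np
from scipy.spatial.transform import Rotation as R
np.set_printoptions(precision=4,suppress=True)
def T_tool():
    s=env.sense();q=s['eef_rot'];T=np.eye(4)
    T[:3,:3]=R.from_quat([q[1],q[2],q[3],q[0]]).as_matrix();T[:3,3]=s['ee_pos'];return T
def cam(n):
    c=env.get_calibration(n)
    return c,(T_tool()@c['mount'] if n=='wrist' else np.array(c['cam_to_world']))
def ray(n,uv,z,CT=None):
    c,T=CT or cam(n)
    d=T[:3,:3]@np.array([(uv[0]-c['cx'])/c['fx'],(uv[1]-c['cy'])/c['fy'],1])
    o=T[:3,3];return o+d*(z-o[2])/d[2]
E
python3 - <<'E'
from h import *
a=cv2.imread('pics/scene0.png');b=cv2.imread('pics/side0.png')
def c(i,u,v,k=25):
    return cv2.resize(i[v-k:v+k,u-k:u+k],(260,260),interpolation=cv2.INTER_CUBIC)
m=np.vstack([np.hstack([c(a,292,188),c(a,323,224),c(a,414,318)]),np.hstack([c(b,212,352),c(b,268,279),c(b,340,170)])])
cv2.imwrite('pics/cand.png',m)
for n,l in dict(scene=[(292,188,28),(323,224,28),(414,318,28),(339,325,45),(278,238,59),(279,276,39),(363,280,50),(345,250,40),(351,196,20),(330,183,26),(265,205,40)],side=[(212,352,28),(268,279,28),(340,170,28),(397,200,45),(340,285,59)]).items():
    for u,v,z in l: print(n,u,v,ray(n,(u,v),z))
E
```

```text
scene 292 188 [575.0715 322.2729  28.    ]
scene 323 224 [585.2272 130.4507  28.    ]
scene 414 318 [ 626.8581 -271.2994   28.    ]
scene 339 325 [ 454.7125 -220.2959   45.    ]
scene 278 238 [440.2184 103.1712  59.    ]
scene 279 276 [394.7055  -7.76    39.    ]
scene 363 280 [ 569.6323 -126.5859   50.    ]
scene 345 250 [584.9494  -2.2818  40.    ]
scene 351 196 [718.8653 213.8211  20.    ]
scene 330 183 [688.755 293.316  26.   ]
scene 265 205 [468.2147 270.5207  40.    ]
side 212 352 [578.343  343.3366  28.    ]
side 268 279 [586.0244 150.0754  28.    ]
side 340 170 [ 627.2985 -246.3116   28.    ]
side 397 200 [ 452.5891 -186.1727   45.    ]
side 340 285 [443.2047 120.7051  59.    ]
```

View pics/cand.png

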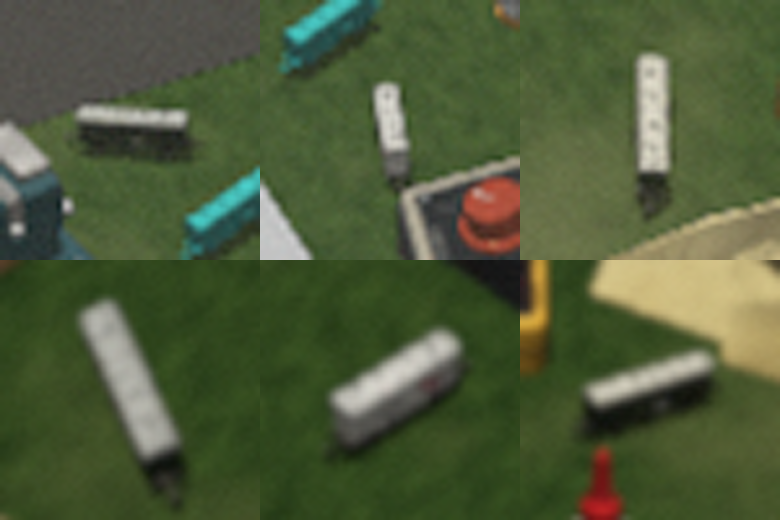

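Candidates, in scene pixels:
- **(292,188):** dark sides and a grey roof, long.
- **(414,318):** dark sides and a grey roof, long.
- **(323,224):** white sides, shorter.

The crop confirms that the first two are the coaches. (323,224) is the white van and (312,204) is the turquoise decoy. Next I move over the scale for a close look.

```bash
python3 -m creep '[{"hand":1,"tx":-31,"ty":-29},{"hand":1,"tx":-31,"ty":-29},{"hand":1,"tx":-31,"ty":-29},{"hand":1,"tx":-31,"ty":-29},{"hand":1,"tx":-31,"ty":-29},{"hand":1,"tx":-31,"ty":-29},{"hand":1,"tx":-31,"ty":-29},{"hand":1,"tx":-31,"ty":-29},{"hand":1,"tx":-31,"ty":-29},{"hand":1,"tx":-31,"ty":-29}]' 40; python3 -m creep '[{"hand":1,"tx":-31,"ty":-29},{"hand":1,"tx":-31,"ty":-29},{"hand":1,"az":-6},{"hand":1,"az":-6},{"hand":1,"az":-6},{"hand":1},{"hand":1},{"hand":1},{"hand":1},{"hand":1}]'
python3 - <<'E'
from h import *
cv2.imwrite('pics/w1.png',env.snapshot('wrist')[:,:,::-1]);s=env.sense();print(s['ee_pos'],s['eef_rot'],s['clock'],s['force'])
np.save('w1.npy',T_tool())
E
```

```text
[181.2088 545.3682 252.6651] [-0.0001  0.1597  0.9872 -0.0007] 0.15 [ 1.1718 -0.5127  0.1801]schema error: expected keys hand, tx, ty, tz, ax, ay, az
schema error: expected keys hand, tx, ty, tz, ax, ay, az
```

View pics/w1.png

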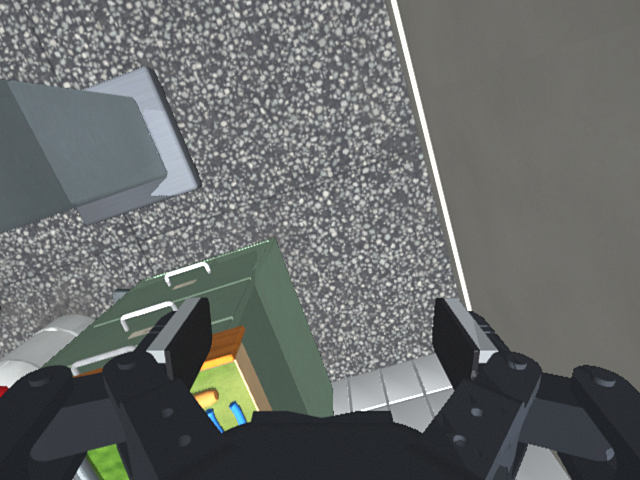

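The wrist picture shows only floor, because the move was refused (every row needs all seven keys). I'll resend it.

```bash
python3 -m creep '[{"hand":1,"tx":-31,"ty":-29,"tz":0,"ax":0,"ay":0,"az":0},{"hand":1,"tx":-31,"ty":-29,"tz":0,"ax":0,"ay":0,"az":0},{"hand":1,"tx":-31,"ty":-29,"tz":0,"ax":0,"ay":0,"az":0},{"hand":1,"tx":-31,"ty":-29,"tz":0,"ax":0,"ay":0,"az":0},{"hand":1,"tx":-31,"ty":-29,"tz":0,"ax":0,"ay":0,"az":0},{"hand":1,"tx":-31,"ty":-29,"tz":0,"ax":0,"ay":0,"az":0},{"hand":1,"tx":-31,"ty":-29,"tz":0,"ax":0,"ay":0,"az":0},{"hand":1,"tx":-31,"ty":-29,"tz":0,"ax":0,"ay":0,"az":0},{"hand":1,"tx":-31,"ty":-29,"tz":0,"ax":0,"ay":0,"az":0},{"hand":1,"tx":-31,"ty":-29,"tz":0,"ax":0,"ay":0,"az":0}]' 40; python3 -m creep '[{"hand":1,"tx":-31,"ty":-29,"tz":0,"ax":0,"ay":0,"az":0},{"hand":1,"tx":-31,"ty":-29,"tz":0,"ax":0,"ay":0,"az":0},{"hand":1,"tx":0,"ty":0,"tz":0,"ax":0,"ay":0,"az":-6},{"hand":1,"tx":0,"ty":0,"tz":0,"ax":0,"ay":0,"az":-6},{"hand":1,"tx":0,"ty":0,"tz":0,"ax":0,"ay":0,"az":-6},{"hand":1,"tx":0,"ty":0,"tz":0,"ax":0,"ay":0,"az":0},{"hand":1,"tx":0,"ty":0,"tz":0,"ax":0,"ay":0,"az":0},{"hand":1,"tx":0,"ty":0,"tz":0,"ax":0,"ay":0,"az":0},{"hand":1,"tx":0,"ty":0,"tz":0,"ax":0,"ay":0,"az":0},{"hand":1,"tx":0,"ty":0,"tz":0,"ax":0,"ay":0,"az":0}]'
python3 - <<'E'
from h import *
np.save('w2.npy',T_tool())
cv2.imwrite('pics/w2.png',env.snapshot('wrist')[:,:,::-1]);s=env.sense();print(s['ee_pos'],s['eef_rot'],s['clock'],s['force'])
E
```

```text
clock: 1.15
ee_pos: [384.4, 171.1, 253.3]
eef_rot: [0.0, 0.16, 0.987, 0.0]
force: [1.1, 0.4, -0.3]
gripper_width: 85.2
gripper_force: 0.0
clock: 2.15
ee_pos: [424.5, 98.2, 253.3]
eef_rot: [-0.0, 0.003, 1.0, 0.0]
force: [0.3, 0.1, -0.1]
gripper_width: 85.7
gripper_force: 0.0
[424.5743  98.2192 253.3198] [0.     0.0034 1.     0.    ] 2.2 [-0.5888  0.008   0.217 ]
```

View pics/w2.png

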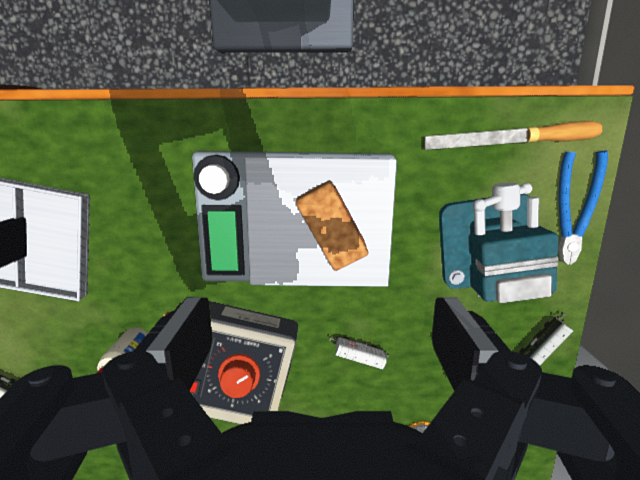

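The wrist view shows the cork with corners at (297,200), (331,181), (368,253) and (335,271), and the tare button at (213,177). The platform's right corners are (396,156) and (388,287). The vice is on the right and the van at (362,352).

```bash
python3 - <<'E'
from h import *
im=cv2.imread('pics/w2.png');c=env.get_calibration('wrist');CT=(c,np.load('w2.npy')@c['mount'])
def rect(mask,z,name):
    n,l,st,ce=cv2.connectedComponentsWithStats(mask);i=1+np.argmax(st[1:,4])
    ys,xs=np.where(l==i);P=np.array([ray('w',(u,v),z,CT)[:2] for u,v in zip(xs,ys)],np.float32)
    print(name,'px',ce[i],st[i,4],cv2.minAreaRect(P));return P
h=cv2.cvtColor(im,cv2.COLOR_BGR2HSV)
m=np.zeros(h.shape[:2],np.uint8);m[170:285,285:380]=cv2.inRange(h,(3,70,60),(25,255,255))[170:285,285:380]
rect(m,59,'cork')
m=np.zeros(h.shape[:2],np.uint8);m[140:300,246:405]=((h[:,:,1]<45)&(h[:,:,2]>60))[140:300,246:405]*255
m[170:285,290:375]=255
rect(cv2.morphologyEx(m,cv2.MORPH_OPEN,np.ones((5,5))),34,'plat(+scale sides)')
m=np.zeros(h.shape[:2],np.uint8);m[155:200,192:236]=cv2.inRange(h,(0,0,170),(180,60,255))[155:200,192:236]
rect(m,39,'tare')
for q,z in [((195,154),22),((396,156),34),((388,287),34),((202,281),22),((250,287),34),((88,194),15),((80,300),15),((440,205),20),((240,378),60),((295,318),40),((362,352),28),((297,92),0),((545,300),20)]: print(q,ray('w',q,z,CT))
E
```

```text
cork px [331.7862 225.2814] 3443 ((439.7363586425781, 106.04559326171875), (74.55867767333984, 36.55780029296875), 28.206464767456055)
plat(+scale sides) px [319.1044 218.2124] 19558 ((442.2597351074219, 93.47901916503906), (138.96238708496094, 128.03416442871094), 88.74183654785156)
tare px [212.5669 179.0382] 628 ((400.803955078125, 0.13042926788330078), (23.967899322509766, 24.996126174926758), 85.54348754882812)
(195, 154) [380.15  -18.787  22.   ]
(396, 156) [382.0799 163.0958  34.    ]
(388, 287) [508.3119 161.5263  34.    ]
(202, 281) [506.0068 -24.4509  22.    ]
(250, 287) [507.4699  26.1685  34.    ]
(88, 194) [ 417.7877 -127.8974   15.    ]
(80, 300) [ 529.7521 -156.6213   15.    ]
(440, 205) [429.5994 210.2248  20.    ]
(240, 378) [592.4322  16.0334  60.    ]
(295, 318) [538.3454  69.9108  40.    ]
(362, 352) [585.4092 138.51    28.    ]
(297, 92) [325.7959  74.616    0.    ]
(545, 300) [530.2899 326.9148  20.    ]
```

```bash
python3 -m creep '[{"hand":1,"tx":-15,"ty":8,"tz":0,"ax":0,"ay":0,"az":0},{"hand":1,"tx":0,"ty":0,"tz":30,"ax":0,"ay":0,"az":-7.15},{"hand":1,"tx":0,"ty":0,"tz":30,"ax":0,"ay":0,"az":-7.15},{"hand":1,"tx":0,"ty":0,"tz":30,"ax":0,"ay":0,"az":-7.15},{"hand":1,"tx":0,"ty":0,"tz":30,"ax":0,"ay":0,"az":-7.15},{"hand":1,"tx":0,"ty":0,"tz":25,"ax":0,"ay":0,"az":0},{"hand":1,"tx":0,"ty":0,"tz":20,"ax":0,"ay":0,"az":0},{"hand":1,"tx":0,"ty":0,"tz":15,"ax":0,"ay":0,"az":0},{"hand":1,"tx":0,"ty":0,"tz":10,"ax":0,"ay":0,"az":0},{"hand":1,"tx":0,"ty":0,"tz":4,"ax":0,"ay":0,"az":0}]' 30; python3 -m creep '[{"hand":0,"tx":0,"ty":0,"tz":0,"ax":0,"ay":0,"az":0},{"hand":0,"tx":0,"ty":0,"tz":0,"ax":0,"ay":0,"az":0},{"hand":0,"tx":0,"ty":0,"tz":0,"ax":0,"ay":0,"az":0},{"hand":0,"tx":0,"ty":0,"tz":0,"ax":0,"ay":0,"az":0},{"hand":0,"tx":0,"ty":0,"tz":0,"ax":0,"ay":0,"az":0},{"hand":0,"tx":0,"ty":0,"tz":0,"ax":0,"ay":0,"az":0},{"hand":0,"tx":0,"ty":0,"tz":0,"ax":0,"ay":0,"az":0},{"hand":0,"tx":0,"ty":0,"tz":-10,"ax":0,"ay":0,"az":0},{"hand":0,"tx":0,"ty":0,"tz":-20,"ax":0,"ay":0,"az":0},{"hand":0,"tx":0,"ty":0,"tz":-30,"ax":0,"ay":0,"az":0}]' 30
```

```text
clock: 3.2
ee_pos: [439.4, 106.0, 58.6]
eef_rot: [-0.001, -0.244, 0.97, 0.0]
force: [-0.4, -0.1, -0.1]
gripper_width: 85.5
gripper_force: 0.0
clock: 4.2
ee_pos: [438.4, 105.8, 119.2]
eef_rot: [-0.002, -0.244, 0.97, 0.0]
force: [0.9, 0.6, -0.7]
gripper_width: 35.4
gripper_force: 31.2
```

```bash
python3 -m creep '[{"hand":0,"tx":0,"ty":0,"tz":0,"ax":0,"ay":0,"az":7},{"hand":0,"tx":0,"ty":0,"tz":0,"ax":0,"ay":0,"az":7},{"hand":0,"tx":0,"ty":0,"tz":0,"ax":0,"ay":0,"az":7},{"hand":0,"tx":0,"ty":0,"tz":0,"ax":0,"ay":0,"az":7},{"hand":0,"tx":11,"ty":-38,"tz":0,"ax":0,"ay":0,"az":0},{"hand":0,"tx":11,"ty":-38,"tz":0,"ax":0,"ay":0,"az":0},{"hand":0,"tx":11,"ty":-38,"tz":0,"ax":0,"ay":0,"az":0},{"hand":0,"tx":11,"ty":-38,"tz":0,"ax":0,"ay":0,"az":0},{"hand":0,"tx":11,"ty":-38,"tz":0,"ax":0,"ay":0,"az":0},{"hand":0,"tx":0,"ty":0,"tz":0,"ax":0,"ay":0,"az":0}]' 30; python3 -m creep '[{"hand":0,"tx":0,"ty":0,"tz":25,"ax":0,"ay":0,"az":0},{"hand":0,"tx":0,"ty":0,"tz":25,"ax":0,"ay":0,"az":0},{"hand":0,"tx":0,"ty":0,"tz":20,"ax":0,"ay":0,"az":0},{"hand":0,"tx":0,"ty":0,"tz":15,"ax":0,"ay":0,"az":0},{"hand":0,"tx":0,"ty":0,"tz":8,"ax":0,"ay":0,"az":0},{"hand":0,"tx":0,"ty":0,"tz":0,"ax":0,"ay":0,"az":0},{"hand":0.65,"tx":0,"ty":0,"tz":0,"ax":0,"ay":0,"az":0},{"hand":0.65,"tx":0,"ty":0,"tz":0,"ax":0,"ay":0,"az":0},{"hand":0.65,"tx":0,"ty":0,"tz":0,"ax":0,"ay":0,"az":0},{"hand":0.65,"tx":0,"ty":0,"tz":-10,"ax":0,"ay":0,"az":0}]' 30
```

```text
clock: 5.2
ee_pos: [384.0, -87.3, 119.7]
eef_rot: [-0.0, 0.001, 1.0, -0.0]
force: [0.3, 0.6, -0.1]
gripper_width: 35.3
gripper_force: 31.2
clock: 6.2
ee_pos: [384.8, -84.0, 36.0]
eef_rot: [-0.001, -0.002, 1.0, 0.0]
force: [-0.4, -0.8, -1.3]
gripper_width: 55.8
gripper_force: 0.0
```

```bash
python3 -m creep '[{"hand":0.65,"tx":0,"ty":0,"tz":-40,"ax":0,"ay":0,"az":0},{"hand":0.65,"tx":0,"ty":0,"tz":-45,"ax":0,"ay":0,"az":0},{"hand":0.65,"tx":-18,"ty":-30,"tz":-30,"ax":0,"ay":0,"az":0},{"hand":0.65,"tx":-18,"ty":-30,"tz":-30,"ax":0,"ay":0,"az":0},{"hand":0.65,"tx":-18,"ty":-30,"tz":-30,"ax":0,"ay":0,"az":0},{"hand":0.65,"tx":-19,"ty":-30,"tz":-20,"ax":0,"ay":0,"az":0},{"hand":0.65,"tx":0,"ty":0,"tz":0,"ax":0,"ay":0,"az":7.2},{"hand":0.65,"tx":0,"ty":0,"tz":0,"ax":0,"ay":0,"az":7.2},{"hand":0.65,"tx":0,"ty":0,"tz":0,"ax":0,"ay":0,"az":0},{"hand":0.65,"tx":0,"ty":0,"tz":0,"ax":0,"ay":0,"az":0}]' 30
python3 - <<'E'
from h import *
np.save('w3.npy',T_tool())
cv2.imwrite('pics/w3.png',env.snapshot('wrist')[:,:,::-1])
E
```

```text
clock: 7.2
ee_pos: [458.6, -203.7, 231.2]
eef_rot: [-0.0, 0.122, 0.993, 0.0]
force: [-0.7, -0.6, 0.8]
gripper_width: 56.1
gripper_force: 0.0
```

View pics/w3.png

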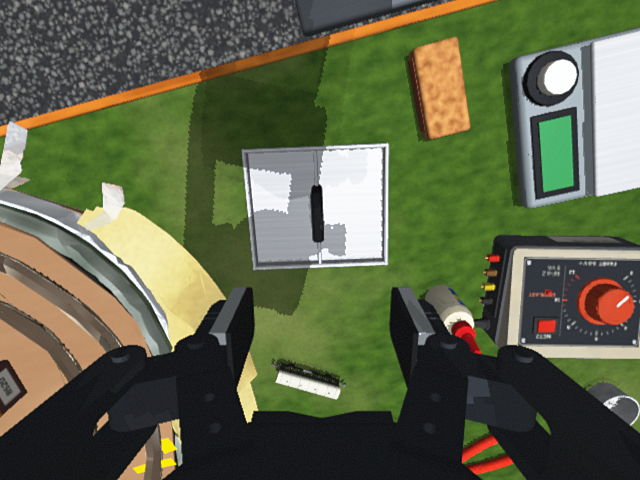

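The tray is right under the hand, with corners at (244,152), (387,145), (388,264) and (254,269), and the grip at about (318,213). The cork lies free at (438,88). A coach roof is at (308,385).

```bash
python3 - <<'E'
from h import *
c=env.get_calibration('wrist');CT=(c,np.load('w3.npy')@c['mount'])
im=cv2.imread('pics/w3.png')
P=np.array([ray('w',q,15.5,CT)[:2] for q in[(244,151),(388,144),(388.5,265),(253,270)]]);print(P,P.mean(0))
for i in range(4):
    d=P[(i+1)%4]-P[i];print(np.hypot(*d),np.degrees(np.arctan2(d[1],d[0])))
g=np.zeros(im.shape[:2],np.uint8);g[175:250,305:330]=(im.max(2)<60)[175:250,305:330]*255
ys,xs=np.where(g);G=np.array([ray('w',(u,v),48,CT)[:2] for u,v in zip(xs,ys)],np.float32);print('grip@48',cv2.minAreaRect(G),xs.min(),xs.max(),ys.min(),ys.max())
for q in[(323,398),(273,372),(343,398),(276,368),(308,385)]:print(ray('w',q,30,CT))
T=np.load('w3.npy');print(T[:2,0],T[:2,1])
E
```

```text
[[ 396.1421 -259.0579]
 [ 420.6976 -135.8383]
 [ 531.1727 -157.1005]
 [ 504.8353 -283.9426]] [ 463.2119 -208.9848]
125.64259301677608 78.72961467508331
112.5026279701804 -10.894028894091427
129.54764790502128 -101.73017609760352
111.50544903132199 167.10469256335966
grip@48 ((458.6064147949219, -208.71925354003906), (9.332158088684082, 47.66738510131836), 78.6709213256836) 311 323 185 241
[ 651.4235 -251.3182   30.    ]
[ 609.2543 -292.2586   30.    ]
[ 656.3633 -231.5036   30.    ]
[ 605.5081 -288.0771   30.    ]
[ 632.5367 -262.232    30.    ]
[-0.9702  0.2424] [0.2424 0.9702]
```

```bash
python3 -m creep '[{"hand":0.65,"tx":-4.1,"ty":-4.4,"tz":0,"ax":0,"ay":0,"az":-2.6},{"hand":0.65,"tx":0,"ty":0,"tz":30,"ax":0,"ay":0,"az":0},{"hand":0.65,"tx":0,"ty":0,"tz":30,"ax":0,"ay":0,"az":0},{"hand":0.65,"tx":0,"ty":0,"tz":30,"ax":0,"ay":0,"az":0},{"hand":0.65,"tx":0,"ty":0,"tz":30,"ax":0,"ay":0,"az":0},{"hand":0.65,"tx":0,"ty":0,"tz":25,"ax":0,"ay":0,"az":0},{"hand":0.65,"tx":0,"ty":0,"tz":20,"ax":0,"ay":0,"az":0},{"hand":0.65,"tx":0,"ty":0,"tz":13,"ax":0,"ay":0,"az":0},{"hand":0.65,"tx":0,"ty":0,"tz":8,"ax":0,"ay":0,"az":0},{"hand":0.65,"tx":0,"ty":0,"tz":4,"ax":0,"ay":0,"az":0}]' 60; python3 -m creep '[{"hand":0,"tx":0,"ty":0,"tz":0,"ax":0,"ay":0,"az":0},{"hand":0,"tx":0,"ty":0,"tz":0,"ax":0,"ay":0,"az":0},{"hand":0,"tx":0,"ty":0,"tz":0,"ax":0,"ay":0,"az":0},{"hand":0,"tx":0,"ty":0,"tz":0,"ax":0,"ay":0,"az":0},{"hand":0,"tx":0,"ty":0,"tz":0,"ax":0,"ay":0,"az":0},{"hand":0,"tx":0,"ty":0,"tz":0,"ax":0,"ay":0,"az":0},{"hand":0,"tx":0,"ty":0,"tz":0,"ax":0,"ay":0,"az":0},{"hand":0,"tx":0,"ty":0,"tz":-10,"ax":0,"ay":0,"az":0},{"hand":0,"tx":0,"ty":0,"tz":-25,"ax":0,"ay":0,"az":0},{"hand":0,"tx":0,"ty":0,"tz":-35,"ax":0,"ay":0,"az":0}]' 60
python3 - <<'E'
from h import *
np.save('w4.npy',T_tool())
cv2.imwrite('pics/w4.png',env.snapshot('wrist')[:,:,::-1])
E
```

```text
clock: 8.25
ee_pos: [461.6, -208.9, 40.8]
eef_rot: [-0.0, 0.1, 0.995, 0.0]
force: [0.7, -0.0, 0.3]
gripper_width: 56.0
gripper_force: 0.0
clock: 9.25
ee_pos: [460.2, -208.4, 110.8]
eef_rot: [-0.002, 0.101, 0.995, 0.001]
force: [0.1, -0.4, -1.3]
gripper_width: 9.0
gripper_force: 59.1
```

View pics/w4.png

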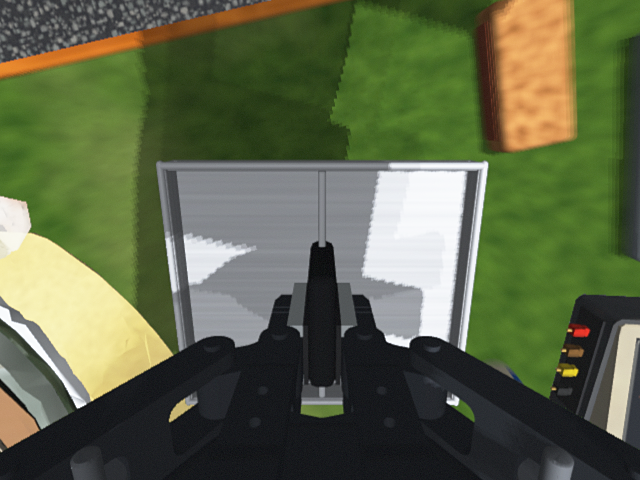

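The tray hangs level and square in the hand, with its near corners at (160,162) and (487,162).

```bash
python3 - <<'E'
from h import *
c=env.get_calibration('wrist');T=np.load('w4.npy');CT=(c,T@c['mount'])
a,b=[ray('w',q,85,CT) for q in[(158.5,162),(487.5,162)]]
for p in(a,b):print(p,(np.linalg.inv(T)@np.r_[p,1])[:3])
print(np.hypot(*(a-b)[:2]),T[:2,0],T[:2,1])
# scale yaw -0.7: target
t=np.array([444,94.5]);o=T[:2,3]
th=np.degrees(np.arctan2(T[1,1],T[0,1]));print('heading',th)
E
```

```text
[ 392.3295 -259.4407   85.    ] [ 56.1359 -63.6355  25.9707]
[ 417.563  -135.8518   85.    ] [56.2167 62.5031 26.1404]
126.13867979667218 [-0.9796  0.2007] [0.2007 0.9797]
heading 78.42324605635284
```

```bash
python3 -m creep '[{"hand":0,"tx":0,"ty":0,"tz":-5,"ax":0,"ay":0,"az":-5.45},{"hand":0,"tx":0,"ty":0,"tz":-5,"ax":0,"ay":0,"az":-5.45},{"hand":0,"tx":10,"ty":20,"tz":0,"ax":0,"ay":0,"az":0},{"hand":0,"tx":10,"ty":38,"tz":0,"ax":0,"ay":0,"az":0},{"hand":0,"tx":10,"ty":40,"tz":0,"ax":0,"ay":0,"az":0},{"hand":0,"tx":10,"ty":42,"tz":0,"ax":0,"ay":0,"az":0},{"hand":0,"tx":0,"ty":42,"tz":0,"ax":0,"ay":0,"az":0},{"hand":0,"tx":0,"ty":42,"tz":0,"ax":0,"ay":0,"az":0},{"hand":0,"tx":0,"ty":40,"tz":0,"ax":0,"ay":0,"az":0},{"hand":0,"tx":0,"ty":30,"tz":0,"ax":0,"ay":0,"az":0}]' 60; python3 -m creep '[{"hand":0,"tx":-9,"ty":9.2,"tz":0,"ax":0,"ay":0,"az":0},{"hand":0,"tx":-10,"ty":0,"tz":0,"ax":0,"ay":0,"az":0},{"hand":0,"tx":0,"ty":0,"tz":10,"ax":0,"ay":0,"az":0},{"hand":0,"tx":0,"ty":0,"tz":10,"ax":0,"ay":0,"az":0},{"hand":0,"tx":0,"ty":0,"tz":10,"ax":0,"ay":0,"az":0},{"hand":0,"tx":0,"ty":0,"tz":4,"ax":0,"ay":0,"az":0},{"hand":0,"tx":0,"ty":0,"tz":0,"ax":0,"ay":0,"az":0},{"hand":0,"tx":0,"ty":0,"tz":0,"ax":0,"ay":0,"az":0},{"hand":0,"tx":0,"ty":0,"tz":0,"ax":0,"ay":0,"az":0},{"hand":0,"tx":0,"ty":0,"tz":0,"ax":0,"ay":0,"az":0}]' 60
python3 - <<'E'
from h import *
T=T_tool();np.save('w5.npy',T)
cv2.imwrite('pics/w5.png',env.snapshot('wrist')[:,:,::-1]);print(np.degrees(np.arctan2(T[1,1],T[0,1])))
E
```

```text
clock: 10.3
ee_pos: [424.7, 87.4, 121.6]
eef_rot: [0.0, 0.005, 1.0, 0.0]
force: [1.1, 0.6, -1.8]
gripper_width: 8.9
gripper_force: 59.2
clock: 11.3
ee_pos: [444.6, 94.3, 87.7]
eef_rot: [0.0, 0.006, 1.0, 0.0]
force: [0.3, 0.3, -2.3]
gripper_width: 8.8
gripper_force: 59.3
89.32477879269015
```

View pics/w5.png

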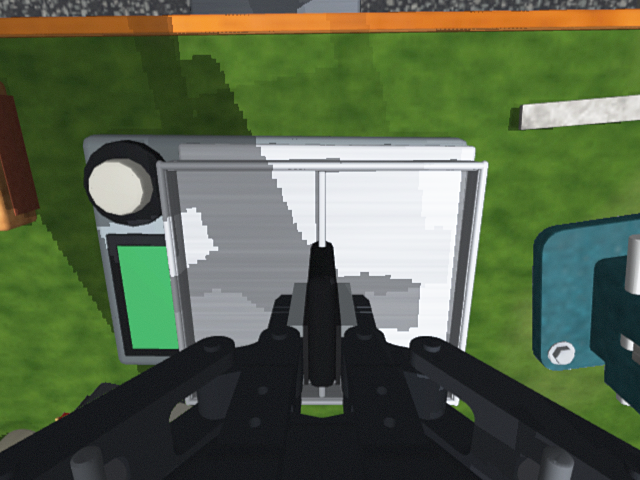

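The tray hovers over the platform. The platform's near edge runs from (180,146) to (475,147), and the tare button is at (121,185).

```bash
python3 - <<'E'
from h import *
c=env.get_calibration('wrist');T=np.load('w5.npy');CT=(c,T@c['mount'])
h=cv2.cvtColor(cv2.imread('pics/w5.png'),cv2.COLOR_BGR2HSV)
m=np.zeros(h.shape[:2],np.uint8);m[155:218,85:156]=cv2.inRange(h,(0,0,140),(180,60,255))[155:218,85:156]
m=cv2.morphologyEx(m,cv2.MORPH_OPEN,np.ones((5,5)))
ct=max(cv2.findContours(m,0,1)[0],key=cv2.contourArea);(u,v),r=cv2.minEnclosingCircle(ct);print(u,v,r)
print('tare',ray('w',(u,v),39,CT))
for q,z in [((180,146),34),((475,147),34),((85,140),22),((466,139),22)]:print(q,ray('w',q,z,CT))
E
```

```text
114.94444274902344 187.94444274902344 28.921558380126953
tare [400.9359   0.2276  39.    ]
(180, 146) [383.092   29.9112  34.    ]
(475, 147) [384.9974 162.8105  34.    ]
(85, 140) [380.4304 -19.6795  22.    ]
(466, 139) [381.9774 162.8771  22.    ]
```

```bash
python3 -m creep '[{"hand":0,"tx":-1,"ty":1,"tz":6,"ax":0,"ay":0,"az":0},{"hand":0,"tx":0,"ty":0,"tz":4,"ax":0,"ay":0,"az":0},{"hand":0,"tx":0,"ty":0,"tz":2,"ax":0,"ay":0,"az":0},{"hand":0,"tx":0,"ty":0,"tz":0.7,"ax":0,"ay":0,"az":0},{"hand":0,"tx":0,"ty":0,"tz":0,"ax":0,"ay":0,"az":0},{"hand":0.5,"tx":0,"ty":0,"tz":0,"ax":0,"ay":0,"az":0},{"hand":0.5,"tx":0,"ty":0,"tz":0,"ax":0,"ay":0,"az":0},{"hand":0.5,"tx":0,"ty":0,"tz":0,"ax":0,"ay":0,"az":0},{"hand":0.5,"tx":0,"ty":0,"tz":0,"ax":0,"ay":0,"az":0},{"hand":0.5,"tx":0,"ty":0,"tz":-10,"ax":0,"ay":0,"az":0}]' 60; python3 -m creep '[{"hand":0.5,"tx":0,"ty":0,"tz":-30,"ax":0,"ay":0,"az":0},{"hand":0.5,"tx":0,"ty":0,"tz":-40,"ax":0,"ay":0,"az":0},{"hand":0.5,"tx":0,"ty":0,"tz":-40,"ax":0,"ay":0,"az":0},{"hand":0.5,"tx":0,"ty":0,"tz":-40,"ax":0,"ay":0,"az":0},{"hand":0.5,"tx":0,"ty":0,"tz":0,"ax":0,"ay":0,"az":0},{"hand":0.5,"tx":0,"ty":0,"tz":0,"ax":0,"ay":0,"az":0},{"hand":0,"tx":14.6,"ty":-32,"tz":0,"ax":0,"ay":0,"az":0},{"hand":0,"tx":14.6,"ty":-32,"tz":0,"ax":0,"ay":0,"az":0},{"hand":0,"tx":14.6,"ty":-32,"tz":0,"ax":0,"ay":0,"az":0},{"hand":0,"tx":0,"ty":0,"tz":0,"ax":0,"ay":0,"az":0}]' 60
python3 - <<'E'
from h import *
T=T_tool();np.save('w6.npy',T)
cv2.imwrite('pics/w6.png',env.snapshot('wrist')[:,:,::-1])
E
```

```text
clock: 12.35
ee_pos: [444.4, 95.1, 83.8]
eef_rot: [-0.002, 0.006, 1.0, -0.0]
force: [-0.8, -0.2, 0.0]
gripper_width: 42.5
gripper_force: 0.0
clock: 13.35
ee_pos: [397.5, -2.5, 233.0]
eef_rot: [-0.003, 0.008, 1.0, -0.0]
force: [0.9, 0.6, -0.2]
gripper_width: -0.3
gripper_force: 0.0
```

View pics/w6.png

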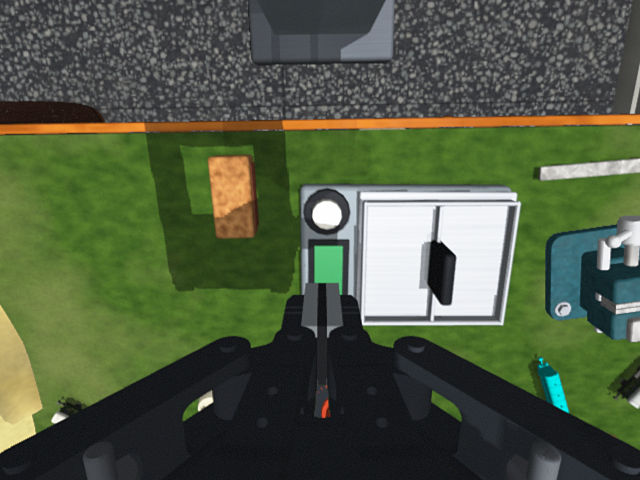

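The tray stands on the platform with corners at (361,203), (519,203), (502,323) and (366,323), and the tare button is at (326,213). I'll check the centring and the button's position.

```bash
python3 - <<'E'
from h import *
c=env.get_calibration('wrist');T=np.load('w6.npy');CT=(c,T@c['mount'])
P=np.array([ray('w',q,50,CT)[:2] for q in[(361,203),(520,203),(503,324),(366,324)]]);print(P,P.mean(0))
for q,z in [((361,191),34),((517,192),34),((301,186),22),((513,186),22),((326.5,213),39)]:print(q,ray('w',q,z,CT))
s=env.sense();print(s['ee_pos'],s['eef_rot'],s['joint_positions'],T[:2,0],T[:2,1])
E
```

```text
[[389.0957  28.4677]
 [391.0036 158.7726]
 [501.9049 158.042 ]
 [500.1304  34.5572]] [445.5337  94.9599]
(361, 191) [381.9059  29.96    34.    ]
(517, 192) [384.7262 163.4559  34.    ]
(301, 186) [378.7163 -21.9318  22.    ]
(513, 186) [381.4666 165.4676  22.    ]
(326.5, 213) [399.604    0.1889  39.    ]
[398.8582  -1.2068 233.3343] [-0.0016  0.0076  1.      0.0001] [-0.032   0.057   1.9568  0.0002  1.131  -1.5878] [-0.9999  0.0156] [0.0156 0.9999]
```

```bash
python3 -m creep '[{"hand":0,"tx":0,"ty":0,"tz":25,"ax":0,"ay":0,"az":8.1},{"hand":0,"tx":0,"ty":0,"tz":25,"ax":0,"ay":0,"az":8.1},{"hand":0,"tx":0,"ty":0,"tz":25,"ax":0,"ay":0,"az":8.1},{"hand":0,"tx":0,"ty":0,"tz":25,"ax":0,"ay":0,"az":8.1},{"hand":0,"tx":0,"ty":0,"tz":25,"ax":0,"ay":0,"az":8.1},{"hand":0,"tx":0,"ty":0,"tz":20,"ax":0,"ay":0,"az":8.1},{"hand":0,"tx":0,"ty":0,"tz":15,"ax":0,"ay":0,"az":8.1},{"hand":0,"tx":0,"ty":0,"tz":8,"ax":0,"ay":0,"az":8.1},{"hand":0,"tx":0,"ty":0,"tz":0,"ax":0,"ay":0,"az":0},{"hand":0,"tx":0,"ty":0,"tz":0,"ax":0,"ay":0,"az":0}]' 40;python3 -m creep '[{"hand":0,"tx":0,"ty":0,"tz":2,"ax":0,"ay":0,"az":0},{"hand":0,"tx":0,"ty":0,"tz":2,"ax":0,"ay":0,"az":0},{"hand":0,"tx":0,"ty":0,"tz":2,"ax":0,"ay":0,"az":0},{"hand":0,"tx":0,"ty":0,"tz":1.5,"ax":0,"ay":0,"az":0},{"hand":0,"tx":0,"ty":0,"tz":1.5,"ax":0,"ay":0,"az":0},{"hand":0,"tx":0,"ty":0,"tz":0.5,"ax":0,"ay":0,"az":0},{"hand":0,"tx":0,"ty":0,"tz":0,"ax":0,"ay":0,"az":0},{"hand":0,"tx":0,"ty":0,"tz":0,"ax":0,"ay":0,"az":0},{"hand":0,"tx":0,"ty":0,"tz":0,"ax":0,"ay":0,"az":0},{"hand":0,"tx":0,"ty":0,"tz":0,"ax":0,"ay":0,"az":0}]' 40
```

```text
clock: 14.4
ee_pos: [400.5, 0.4, 66.2]
eef_rot: [-0.001, 0.539, 0.842, -0.0]
force: [0.3, 0.1, 0.3]
gripper_width: 0.2
gripper_force: 0.0
clock: 15.4
ee_pos: [400.7, -0.2, 57.2]
eef_rot: [0.0, 0.541, 0.841, 0.0]
force: [1.4, 1.9, 3.2]
gripper_width: -0.1
gripper_force: 1.4
```

```bash
python3 -m creep '[{"hand":0,"tx":0,"ty":0,"tz":1,"ax":0,"ay":0,"az":0},{"hand":0,"tx":0,"ty":0,"tz":0.8,"ax":0,"ay":0,"az":0},{"hand":0,"tx":0,"ty":0,"tz":0.6,"ax":0,"ay":0,"az":0},{"hand":0,"tx":0,"ty":0,"tz":0.3,"ax":0,"ay":0,"az":0},{"hand":0,"tx":0,"ty":0,"tz":0,"ax":0,"ay":0,"az":0},{"hand":0,"tx":0,"ty":0,"tz":0,"ax":0,"ay":0,"az":0},{"hand":0,"tx":0,"ty":0,"tz":0,"ax":0,"ay":0,"az":0},{"hand":0,"tx":0,"ty":0,"tz":0,"ax":0,"ay":0,"az":0},{"hand":0,"tx":0,"ty":0,"tz":0,"ax":0,"ay":0,"az":0},{"hand":0,"tx":0,"ty":0,"tz":0,"ax":0,"ay":0,"az":0}]' 40
python3 -c "
from h import *
print(env.sense()['ee_pos'],env.sense()['force'])"
```

```text
clock: 16.4
ee_pos: [400.7, -0.2, 54.9]
eef_rot: [0.0, 0.541, 0.841, 0.0]
force: [-0.7, 0.8, 9.6]
gripper_width: -0.2
gripper_force: 4.9
[400.6931  -0.1767  54.9178] [-0.74    0.8136  9.6465]
```

```bash
python3 -m creep '[{"hand":0,"tx":0,"ty":0,"tz":-10,"ax":0,"ay":0,"az":0},{"hand":0,"tx":0,"ty":0,"tz":-40,"ax":0,"ay":0,"az":0},{"hand":0,"tx":0,"ty":0,"tz":-45,"ax":0,"ay":0,"az":0},{"hand":0,"tx":0,"ty":0,"tz":-45,"ax":0,"ay":0,"az":0},{"hand":0.5,"tx":29,"ty":37,"tz":0,"ax":0,"ay":0,"az":0},{"hand":0.5,"tx":29,"ty":37,"tz":0,"ax":0,"ay":0,"az":0},{"hand":0.5,"tx":29,"ty":37,"tz":0,"ax":0,"ay":0,"az":0},{"hand":0.5,"tx":29,"ty":37,"tz":0,"ax":0,"ay":0,"az":0},{"hand":0.5,"tx":29,"ty":37,"tz":0,"ax":0,"ay":0,"az":0},{"hand":0.5,"tx":29,"ty":37,"tz":0,"ax":0,"ay":0,"az":0}]' 40;python3 -m creep '[{"hand":0.5,"tx":28,"ty":38,"tz":0,"ax":0,"ay":0,"az":0},{"hand":0.5,"tx":28,"ty":38,"tz":0,"ax":0,"ay":0,"az":0},{"hand":0.5,"tx":0,"ty":0,"tz":0,"ax":0,"ay":0,"az":0},{"hand":0.5,"tx":0,"ty":0,"tz":0,"ax":0,"ay":0,"az":0},{"hand":0.5,"tx":0,"ty":0,"tz":0,"ax":0,"ay":0,"az":0},{"hand":0.5,"tx":0,"ty":0,"tz":0,"ax":0,"ay":0,"az":0},{"hand":0.5,"tx":0,"ty":0,"tz":0,"ax":0,"ay":0,"az":0},{"hand":0.5,"tx":0,"ty":0,"tz":0,"ax":0,"ay":0,"az":0},{"hand":0.5,"tx":0,"ty":0,"tz":0,"ax":0,"ay":0,"az":0},{"hand":0.5,"tx":0,"ty":0,"tz":0,"ax":0,"ay":0,"az":0}]' 40
python3 - <<'E'
from h import *
T=T_tool();np.save('w7.npy',T)
cv2.imwrite('pics/w7.png',env.snapshot('wrist')[:,:,::-1]);print(T[:2])
E
```

```text
clock: 17.4
ee_pos: [530.1, 251.5, 194.1]
eef_rot: [-0.0, 0.541, 0.841, -0.001]
force: [1.3, -0.9, 1.2]
gripper_width: 42.8
gripper_force: 0.0
clock: 18.4
ee_pos: [576.1, 332.5, 194.6]
eef_rot: [0.0, 0.541, 0.841, 0.0]
force: [-0.5, 1.1, 1.0]
gripper_width: 42.9
gripper_force: 0.0
[[ -0.4148   0.9099   0.0002 576.1041]
 [  0.9099   0.4148   0.0002 332.4832]]
```

View pics/w7.png

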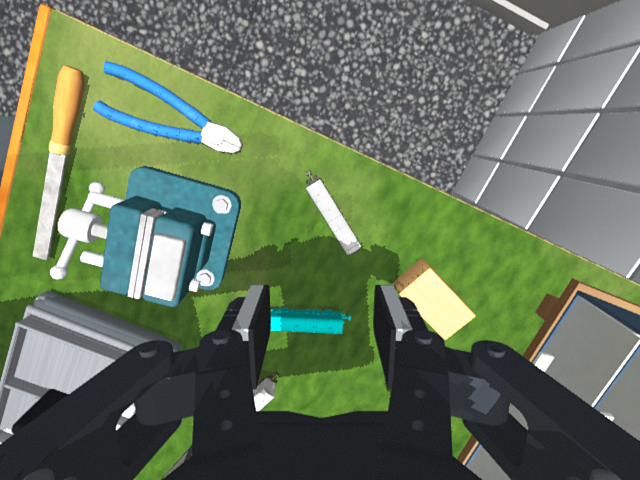

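The coach's grey roof runs from (313,180) to (355,250). The turquoise decoy is at (307,321), the wood block at (437,300) and the vice at (170,240).

```bash
cat > roof.py <<'E'
from h import *
def roof(f,box,T,z=29,thr=120):
    c=env.get_calibration('wrist');CT=(c,T@c['mount'])
    im=cv2.imread(f);h=cv2.cvtColor(im,cv2.COLOR_BGR2HSV);x0,y0,x1,y1=box
    m=np.zeros(h.shape[:2],np.uint8);m[y0:y1,x0:x1]=((h[:,:,1]<60)&(h[:,:,2]>thr))[y0:y1,x0:x1]*255
    m=cv2.morphologyEx(m,cv2.MORPH_OPEN,np.ones((3,3)));n,l,st,ce=cv2.connectedComponentsWithStats(m);i=1+np.argmax(st[1:,4])
    ys,xs=np.where(l==i);P=np.array([ray('w',(u,v),z,CT)[:2] for u,v in zip(xs,ys)],np.float32)
    r=cv2.minAreaRect(P);b=cv2.boxPoints(r);e=[b[1]-b[0],b[2]-b[1]];e=max(e,key=np.linalg.norm)
    ang=np.degrees(np.arctan2(e[1],e[0]))%180
    hd=np.degrees(np.arctan2(T[1,1],T[0,1]));az=-((ang-90-hd+90)%180-90)
    d=np.array(r[0])-T[:2,3]
    print('px',ce[i],'xy',r[0],'size',r[1],'long',ang,'heading',hd,'az',az,'tx,ty',T[:2,0]@d,T[:2,1]@d)
    return P
E
python3 - <<'E'
from roof import *
roof('pics/w7.png',(298,170,370,262),np.load('w7.npy'))
E
```

```text
px [333.1096 216.3481] xy (585.8096923828125, 336.1483459472656) size (14.03671932220459, 64.64146423339844) long 146.06589 heading 24.50420768542278 az -31.56167976574909 tx,ty -0.6905010656549906 10.351610470251199
```

```bash
python3 -m creep '[{"hand":0.5,"tx":-0.7,"ty":10.3,"tz":0,"ax":0,"ay":0,"az":0},{"hand":0.5,"tx":0,"ty":0,"tz":30,"ax":0,"ay":0,"az":-7.9},{"hand":0.5,"tx":0,"ty":0,"tz":30,"ax":0,"ay":0,"az":-7.9},{"hand":0.5,"tx":0,"ty":0,"tz":20,"ax":0,"ay":0,"az":-7.9},{"hand":0.5,"tx":0,"ty":0,"tz":20,"ax":0,"ay":0,"az":-7.9},{"hand":0.5,"tx":0,"ty":0,"tz":20,"ax":0,"ay":0,"az":0},{"hand":0.5,"tx":0,"ty":0,"tz":0,"ax":0,"ay":0,"az":0},{"hand":0.5,"tx":0,"ty":0,"tz":0,"ax":0,"ay":0,"az":0},{"hand":0.5,"tx":0,"ty":0,"tz":0,"ax":0,"ay":0,"az":0},{"hand":0.5,"tx":0,"ty":0,"tz":0,"ax":0,"ay":0,"az":0}]' 25
python3 - <<'E'
from h import *
T=T_tool();np.save('w8.npy',T)
cv2.imwrite('pics/w8.png',env.snapshot('wrist')[:,:,::-1])
from roof import roof
roof('pics/w8.png',(240,80,420,420),T)
E
```

```text
clock: 19.45
ee_pos: [586.6, 336.8, 75.9]
eef_rot: [0.001, 0.291, 0.957, 0.001]
force: [-0.6, -0.5, 0.0]
gripper_width: 43.0
gripper_force: 0.0
px [318.7202 269.1881] xy (584.8124389648438, 335.8960266113281) size (13.054553031921387, 63.727760314941406) long 145.4434 heading 56.117069232234 az 0.6736640808668142 tx,ty 0.9434100434842635 -1.743901674542506
```

View pics/w8.png

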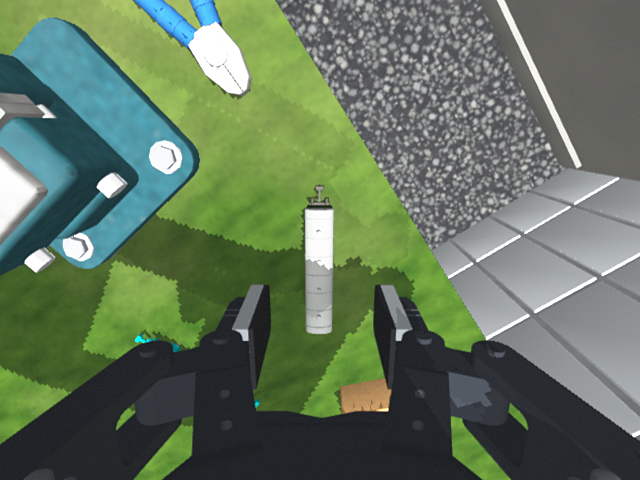

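The roof is centred and square between the fingers, spanning (319,207) to (319,333). The wood block is well clear of the hand. Descend and grip.

```bash
python3 -m creep '[{"hand":0.5,"tx":0.9,"ty":-1.7,"tz":20,"ax":0,"ay":0,"az":0.7},{"hand":0.5,"tx":0,"ty":0,"tz":15,"ax":0,"ay":0,"az":0},{"hand":0.5,"tx":0,"ty":0,"tz":5,"ax":0,"ay":0,"az":0},{"hand":0,"tx":0,"ty":0,"tz":0,"ax":0,"ay":0,"az":0},{"hand":0,"tx":0,"ty":0,"tz":0,"ax":0,"ay":0,"az":0},{"hand":0,"tx":0,"ty":0,"tz":0,"ax":0,"ay":0,"az":0},{"hand":0,"tx":0,"ty":0,"tz":0,"ax":0,"ay":0,"az":0},{"hand":0,"tx":0,"ty":0,"tz":0,"ax":0,"ay":0,"az":0},{"hand":0,"tx":0,"ty":0,"tz":0,"ax":0,"ay":0,"az":0},{"hand":0,"tx":0,"ty":0,"tz":0,"ax":0,"ay":0,"az":0}]' 25
python3 -m creep '[{"hand":0,"tx":0,"ty":0,"tz":-10,"ax":0,"ay":0,"az":0},{"hand":0,"tx":0,"ty":0,"tz":-25,"ax":0,"ay":0,"az":0},{"hand":0,"tx":0,"ty":0,"tz":-35,"ax":0,"ay":0,"az":0},{"hand":0,"tx":0,"ty":0,"tz":-40,"ax":0,"ay":0,"az":0},{"hand":0,"tx":0,"ty":0,"tz":-40,"ax":0,"ay":0,"az":0},{"hand":0,"tx":0,"ty":0,"tz":-20,"ax":0,"ay":0,"az":-8},{"hand":0,"tx":0,"ty":0,"tz":0,"ax":0,"ay":0,"az":-8},{"hand":0,"tx":0,"ty":0,"tz":0,"ax":0,"ay":0,"az":-8},{"hand":0,"tx":0,"ty":0,"tz":0,"ax":0,"ay":0,"az":-8},{"hand":0,"tx":0,"ty":0,"tz":0,"ax":0,"ay":0,"az":-1.9}]' 25
python3 -c "
from h import *
T=T_tool();print(T[:2]);d=np.array([445.9,133.2])-T[:2,3];print(np.degrees(np.arctan2(T[1,1],T[0,1])),T[:2,0]@d,T[:2,1]@d)"
```

```text
clock: 20.5
ee_pos: [584.3, 335.6, 34.9]
eef_rot: [0.0, 0.297, 0.955, 0.0]
force: [0.0, -0.6, 2.4]
gripper_width: 11.9
gripper_force: 28.8
clock: 21.5
ee_pos: [583.9, 335.3, 205.1]
eef_rot: [0.0, 0.004, 1.0, 0.0]
force: [0.2, -0.0, -0.6]
gripper_width: 11.9
gripper_force: 28.5
[[ -1.       0.0088   0.0004 583.9096]
 [  0.0088   1.       0.0002 335.3301]]
89.49649334632707 136.2279429106973 -203.33509944285396
```

```bash
python3 -m creep '[{"hand":0,"tx":22.7,"ty":-33.9,"tz":0,"ax":0,"ay":0,"az":0},{"hand":0,"tx":22.7,"ty":-33.9,"tz":0,"ax":0,"ay":0,"az":0},{"hand":0,"tx":22.7,"ty":-33.9,"tz":0,"ax":0,"ay":0,"az":0},{"hand":0,"tx":22.7,"ty":-33.9,"tz":0,"ax":0,"ay":0,"az":0},{"hand":0,"tx":22.7,"ty":-33.9,"tz":0,"ax":0,"ay":0,"az":0},{"hand":0,"tx":22.7,"ty":-33.9,"tz":0,"ax":0,"ay":0,"az":0.2},{"hand":0,"tx":0,"ty":0,"tz":35,"ax":0,"ay":0,"az":0},{"hand":0,"tx":0,"ty":0,"tz":35,"ax":0,"ay":0,"az":0},{"hand":0,"tx":0,"ty":0,"tz":20,"ax":0,"ay":0,"az":0},{"hand":0,"tx":0,"ty":0,"tz":0,"ax":0,"ay":0,"az":0}]' 25
python3 - <<'E'
from h import *
T=T_tool();np.save('w9.npy',T)
cv2.imwrite('pics/w9.png',env.snapshot('wrist')[:,:,::-1]);print(T[:3,3])
# tray right rim & near rim edges at z=50 predicted pixel of tray corners, for check by edge lookup
c=env.get_calibration('wrist');M=np.linalg.inv(T@c['mount'])
im=cv2.cvtColor(cv2.imread('pics/w9.png'),cv2.COLOR_BGR2GRAY)
def px(p):
    q=M@np.r_[p,1];return np.array([c['fx']*q[0]/q[2]+c['cx'],c['fy']*q[1]/q[2]+c['cy']])
for p in[(389.5,159.9,50),(388.7,31.9,50),(411,95.5,50)]: print(p,px(p))
u,v=px((411,159.6,50)).astype(int);print('right rim row',v,u,im[v,u-25:u+20])
u,v=px((389,115,50)).astype(int);print('near rim col',u,v,im[v-20:v+20,u])
E
```

```text
clock: 22.5
ee_pos: [443.6, 133.0, 112.7]
eef_rot: [-0.003, 0.008, 1.0, -0.001]
force: [0.5, 0.1, -0.0]
gripper_width: 11.7
gripper_force: 28.5
[443.5544 133.0378 112.6801]
(389.5, 159.9, 50) [378.9919 159.2537]
(388.7, 31.9, 50) [112.39   161.5564]
(411, 95.5, 50) [247.8497 205.2417]
right rim row 203 377 [244 244 244 244 244 244 244 244 245 244 248 244 167 141 117  78  77 143
 147 195 229 242 233 213 236 245 232 182 108  85  89  91  92  95  96  96
  97  95  92  93  94  95  94  95  96]
near rim col 285 159 [ 85  92 113 135 148 157 159 161 169 205 233 243 246 246 244 243 245 246
 248 243 204 154 176 228 242 240 224 179 146 172 231 246 245 244 243 243
 243 242 243 243]
```

```bash
python3 -m creep '[{"hand":0,"tx":0,"ty":0,"tz":18,"ax":0,"ay":0,"az":0},{"hand":0,"tx":0,"ty":0,"tz":12,"ax":0,"ay":0,"az":0},{"hand":0,"tx":0,"ty":0,"tz":6,"ax":0,"ay":0,"az":0},{"hand":0,"tx":0,"ty":0,"tz":2.5,"ax":0,"ay":0,"az":0},{"hand":0,"tx":0,"ty":0,"tz":1,"ax":0,"ay":0,"az":0},{"hand":0,"tx":0,"ty":0,"tz":0,"ax":0,"ay":0,"az":0},{"hand":0,"tx":0,"ty":0,"tz":0,"ax":0,"ay":0,"az":0},{"hand":0,"tx":0,"ty":0,"tz":0,"ax":0,"ay":0,"az":0},{"hand":0,"tx":0,"ty":0,"tz":0,"ax":0,"ay":0,"az":0},{"hand":0,"tx":0,"ty":0,"tz":0,"ax":0,"ay":0,"az":0}]' 25
```

```text
clock: 23.55
ee_pos: [445.5, 133.7, 75.0]
eef_rot: [0.0, 0.008, 1.0, 0.0]
force: [-0.0, 0.6, -0.0]
gripper_width: 11.8
gripper_force: 28.5
```

```bash
python3 -m creep '[{"hand":0,"tx":0,"ty":0,"tz":1,"ax":0,"ay":0,"az":0},{"hand":0,"tx":0,"ty":0,"tz":0.7,"ax":0,"ay":0,"az":0},{"hand":0,"tx":0,"ty":0,"tz":0,"ax":0,"ay":0,"az":0},{"hand":0,"tx":0,"ty":0,"tz":0,"ax":0,"ay":0,"az":0},{"hand":0.17,"tx":0,"ty":0,"tz":0,"ax":0,"ay":0,"az":0},{"hand":0.2,"tx":0,"ty":0,"tz":0,"ax":0,"ay":0,"az":0},{"hand":0.25,"tx":0,"ty":0,"tz":0,"ax":0,"ay":0,"az":0},{"hand":0.25,"tx":0,"ty":0,"tz":0,"ax":0,"ay":0,"az":0},{"hand":0.25,"tx":0,"ty":0,"tz":-5,"ax":0,"ay":0,"az":0},{"hand":0.25,"tx":0,"ty":0,"tz":-15,"ax":0,"ay":0,"az":0}]' 25
python3 -m creep '[{"hand":0.25,"tx":0,"ty":0,"tz":-30,"ax":0,"ay":0,"az":0},{"hand":0.25,"tx":0,"ty":0,"tz":-40,"ax":0,"ay":0,"az":0},{"hand":0.25,"tx":0,"ty":0,"tz":-40,"ax":0,"ay":0,"az":0},{"hand":0.25,"tx":0,"ty":0,"tz":-20,"ax":0,"ay":0,"az":0},{"hand":0.5,"tx":0,"ty":0,"tz":0,"ax":0,"ay":0,"az":0},{"hand":0.5,"tx":0,"ty":0,"tz":0,"ax":0,"ay":0,"az":0},{"hand":0.5,"tx":0,"ty":0,"tz":0,"ax":0,"ay":0,"az":0},{"hand":0.5,"tx":0,"ty":0,"tz":0,"ax":0,"ay":0,"az":0},{"hand":0.5,"tx":0,"ty":0,"tz":0,"ax":0,"ay":0,"az":0},{"hand":0.5,"tx":0,"ty":0,"tz":0,"ax":0,"ay":0,"az":0}]' 25
python3 - <<'E'
from h import *
T=T_tool();np.save('w10.npy',T);print(T[:3])
f='pics/w10.png';cv2.imwrite(f,env.snapshot('wrist')[:,:,::-1])
c=env.get_calibration('wrist');CT=(c,T@c['mount']);h=cv2.cvtColor(cv2.imread(f),cv2.COLOR_BGR2HSV)
# dark (coach sides / underframe) blob in the +y bay
m=np.zeros(h.shape[:2],np.uint8);m[100:300,280:420]=(h[:,:,2]<75)[100:300,280:420]*255
n,l,st,ce=cv2.connectedComponentsWithStats(m)
for i in range(1,n):
    if st[i,4]>60: print(st[i],ce[i],ray('w',ce[i],55,CT))
E
```

```text
clock: 24.55
ee_pos: [444.6, 133.4, 92.7]
eef_rot: [-0.001, 0.008, 1.0, -0.0]
force: [-0.8, -0.8, 0.0]
gripper_width: 21.2
gripper_force: 0.0
clock: 25.55
ee_pos: [445.3, 133.6, 222.6]
eef_rot: [-0.001, 0.008, 1.0, -0.0]
force: [-0.3, 0.0, 0.1]
gripper_width: 42.7
gripper_force: 0.0
[[ -0.9999   0.0154  -0.0013 445.2523]
 [  0.0154   0.9999  -0.0003 133.602 ]
 [  0.0013  -0.0003  -1.     222.5796]]
[412 189   8  84 165] [415.7636 225.8485] [453.368  206.6577  55.    ]
[280 198   2  43  64] [280.3281 221.5781] [448.3205  99.5791  55.    ]
[374 285  12  15 132] [378.4318 292.9773] [511.024  178.7179  55.    ]
```

```bash
python3 - <<'E'
from roof import *
roof('pics/w3.png',(265,362,352,405),np.load('w3.npy'))
T=T_tool();d=np.array([632,-262])-T[:2,3];print(T[:2,0]@d,T[:2,1]@d)
E
```

```text
px [307.8495 385.0187] xy (633.1727294921875, -262.54632568359375) size (66.20423126220703, 14.938362121582031) long 57.667175 heading 75.96916877691342 az -71.69800651605533 tx,ty -183.66006996053784 -14.743738386703955
-192.7210548485235 -392.7244444313368
```

```bash
python3 -m creep '[{"hand":0.5,"tx":-19,"ty":-39.3,"tz":0,"ax":0,"ay":0,"az":0},{"hand":0.5,"tx":-19,"ty":-39.3,"tz":0,"ax":0,"ay":0,"az":0},{"hand":0.5,"tx":-19,"ty":-39.3,"tz":0,"ax":0,"ay":0,"az":0},{"hand":0.5,"tx":-19,"ty":-39.3,"tz":0,"ax":0,"ay":0,"az":0},{"hand":0.5,"tx":-19,"ty":-39.3,"tz":0,"ax":0,"ay":0,"az":0},{"hand":0.5,"tx":-19,"ty":-39.3,"tz":0,"ax":0,"ay":0,"az":0},{"hand":0.5,"tx":-19,"ty":-39.3,"tz":0,"ax":0,"ay":0,"az":0},{"hand":0.5,"tx":-19,"ty":-39.3,"tz":0,"ax":0,"ay":0,"az":0},{"hand":0.5,"tx":-19,"ty":-39.3,"tz":0,"ax":0,"ay":0,"az":0},{"hand":0.5,"tx":-19,"ty":-39.3,"tz":0,"ax":0,"ay":0,"az":0}]' 25
python3 -m creep '[{"hand":0.5,"tx":0,"ty":0,"tz":0,"ax":0,"ay":0,"az":8.1},{"hand":0.5,"tx":0,"ty":0,"tz":0,"ax":0,"ay":0,"az":8.1},{"hand":0.5,"tx":0,"ty":0,"tz":0,"ax":0,"ay":0,"az":8.1},{"hand":0.5,"tx":0,"ty":0,"tz":0,"ax":0,"ay":0,"az":8.1},{"hand":0.5,"tx":0,"ty":0,"tz":0,"ax":0,"ay":0,"az":8.1},{"hand":0.5,"tx":0,"ty":0,"tz":0,"ax":0,"ay":0,"az":8.1},{"hand":0.5,"tx":0,"ty":0,"tz":0,"ax":0,"ay":0,"az":8.1},{"hand":0.5,"tx":0,"ty":0,"tz":0,"ax":0,"ay":0,"az":8.1},{"hand":0.5,"tx":0,"ty":0,"tz":0,"ax":0,"ay":0,"az":8.1},{"hand":0.5,"tx":0,"ty":0,"tz":0,"ax":0,"ay":0,"az":8.1}]'
python3 -m creep '[{"hand":0.5,"tx":0,"ty":0,"tz":0,"ax":0,"ay":0,"az":8.1},{"hand":0.5,"tx":0,"ty":0,"tz":0,"ax":0,"ay":0,"az":8.1},{"hand":0.5,"tx":0,"ty":0,"tz":0,"ax":0,"ay":0,"az":8.1},{"hand":0.5,"tx":0,"ty":0,"tz":0,"ax":0,"ay":0,"az":8.1},{"hand":0.5,"tx":0,"ty":0,"tz":0,"ax":0,"ay":0,"az":8.1},{"hand":0.5,"tx":0,"ty":0,"tz":35,"ax":0,"ay":0,"az":0},{"hand":0.5,"tx":0,"ty":0,"tz":35,"ax":0,"ay":0,"az":0},{"hand":0.5,"tx":0,"ty":0,"tz":20,"ax":0,"ay":0,"az":0},{"hand":0.5,"tx":0,"ty":0,"tz":0,"ax":0,"ay":0,"az":0},{"hand":0.5,"tx":0,"ty":0,"tz":0,"ax":0,"ay":0,"az":0}]'
python3 - <<'E'
from roof import *
T=T_tool();np.save('w11.npy',T)
cv2.imwrite('pics/w11.png',env.snapshot('wrist')[:,:,::-1])
for th in(100,120,150): roof('pics/w11.png',(270,120,400,390),T,thr=th)
E
```

```text
clock: 26.6
ee_pos: [629.9, -264.0, 222.8]
eef_rot: [-0.0, 0.008, 1.0, 0.0]
force: [0.8, 0.5, -0.3]
gripper_width: 42.9
gripper_force: 0.0
clock: 27.6
ee_pos: [629.4, -262.2, 222.7]
eef_rot: [-0.0, 0.657, 0.753, -0.0]
force: [0.2, 0.3, 0.2]
gripper_width: 42.5
gripper_force: 0.0
clock: 28.6
ee_pos: [629.7, -262.3, 133.3]
eef_rot: [-0.0, 0.876, 0.482, 0.0]
force: [-0.4, 0.2, 1.0]
gripper_width: 42.9
gripper_force: 0.0
px [330.7316 233.7059] xy (637.713134765625, -263.84991455078125) size (65.74859619140625, 13.55380630493164) long 57.59498 heading -32.37919520627713 az 0.025826461203337203 tx,ty 3.0133266109838903 7.567635646938638
px [330.5376 233.0533] xy (637.6256103515625, -263.7944030761719) size (65.74859619140625, 13.346515655517578) long 57.59498 heading -32.37919520627713 az 0.025826461203337203 tx,ty 3.0133362072814402 7.463991801110469
px [331.1583 212.3175] xy (644.7393798828125, -252.11578369140625) size (38.55012893676758, 12.916366577148438) long 58.498825 heading -32.37919520627713 az -0.878020279519319 tx,ty 16.685759346422874 7.217593483845216
```

```bash
python3 - <<'E'
from h import *
c=env.get_calibration('wrist');T=np.load('w11.npy');M=np.linalg.inv(c['mount'])
h=cv2.cvtColor(cv2.imread('pics/w11.png'),cv2.COLOR_BGR2HSV)
for z in(5,25):
  for y in(-45,-38,-30,-22,22,30,38,45):
    o=[]
    for x in(-13,0,13):
        q=M@[3+x,7.5+y,133.3-z,1];u,v=int(c['fx']*q[0]/q[2]+c['cx']),int(c['fy']*q[1]/q[2]+c['cy']);o.append((u,v,*h[v,u].tolist()))
    print(z,y,o)
E
```

```text
5 -45 [(265, 245, 40, 123, 77), (264, 227, 40, 130, 129), (263, 208, 42, 141, 128)]
5 -38 [(275, 245, 37, 118, 78), (274, 227, 40, 127, 131), (273, 208, 42, 145, 137)]
5 -30 [(286, 245, 39, 117, 74), (286, 227, 39, 126, 127), (285, 208, 42, 137, 130)]
5 -22 [(298, 245, 41, 128, 74), (297, 227, 40, 128, 132), (297, 208, 42, 143, 134)]
5 22 [(361, 245, 41, 135, 66), (362, 227, 44, 146, 77), (362, 208, 41, 138, 126)]
5 30 [(373, 245, 45, 126, 69), (373, 227, 42, 145, 72), (374, 208, 44, 145, 125)]
5 38 [(384, 245, 44, 156, 75), (385, 227, 43, 162, 74), (386, 208, 44, 153, 110)]
5 45 [(394, 245, 44, 153, 70), (395, 227, 45, 154, 68), (396, 208, 44, 160, 78)]
25 -45 [(260, 254, 37, 118, 78), (259, 235, 41, 128, 135), (258, 215, 42, 136, 131)]
25 -38 [(271, 254, 39, 118, 82), (270, 235, 40, 130, 118), (269, 215, 42, 132, 131)]
25 -30 [(283, 254, 38, 113, 79), (283, 235, 40, 113, 77), (282, 215, 41, 127, 130)]
25 -22 [(296, 255, 41, 121, 78), (295, 235, 39, 120, 70), (295, 215, 40, 134, 131)]
25 22 [(364, 255, 44, 148, 67), (365, 235, 44, 144, 78), (366, 215, 43, 131, 74)]
25 30 [(377, 255, 42, 129, 67), (377, 235, 45, 143, 80), (378, 215, 44, 136, 73)]
25 38 [(389, 255, 43, 141, 78), (390, 235, 46, 150, 73), (391, 215, 45, 161, 79)]
25 45 [(400, 255, 44, 155, 79), (401, 235, 48, 158, 68), (402, 215, 45, 152, 72)]
```

All the finger ground is plain green bench, so I descend and grip.

```bash
python3 -m creep '[{"hand":0.5,"tx":3,"ty":7,"tz":0,"ax":0,"ay":0,"az":0},{"hand":0.5,"tx":0,"ty":0,"tz":35,"ax":0,"ay":0,"az":0},{"hand":0.5,"tx":0,"ty":0,"tz":30,"ax":0,"ay":0,"az":0},{"hand":0.5,"tx":0,"ty":0,"tz":20,"ax":0,"ay":0,"az":0},{"hand":0.5,"tx":0,"ty":0,"tz":10,"ax":0,"ay":0,"az":0},{"hand":0.5,"tx":0,"ty":0,"tz":3,"ax":0,"ay":0,"az":0},{"hand":0.3,"tx":0,"ty":0,"tz":0,"ax":0,"ay":0,"az":0},{"hand":0.2,"tx":0,"ty":0,"tz":0,"ax":0,"ay":0,"az":0},{"hand":0,"tx":0,"ty":0,"tz":0,"ax":0,"ay":0,"az":0},{"hand":0,"tx":0,"ty":0,"tz":0,"ax":0,"ay":0,"az":0}]' 25
python3 -m creep '[{"hand":0,"tx":0,"ty":0,"tz":0,"ax":0,"ay":0,"az":0},{"hand":0,"tx":0,"ty":0,"tz":0,"ax":0,"ay":0,"az":0},{"hand":0,"tx":0,"ty":0,"tz":0,"ax":0,"ay":0,"az":0},{"hand":0,"tx":0,"ty":0,"tz":0,"ax":0,"ay":0,"az":0},{"hand":0,"tx":0,"ty":0,"tz":-10,"ax":0,"ay":0,"az":0},{"hand":0,"tx":0,"ty":0,"tz":-25,"ax":0,"ay":0,"az":0},{"hand":0,"tx":0,"ty":0,"tz":-35,"ax":0,"ay":0,"az":0},{"hand":0,"tx":0,"ty":0,"tz":-40,"ax":0,"ay":0,"az":0},{"hand":0,"tx":0,"ty":0,"tz":-40,"ax":0,"ay":0,"az":0},{"hand":0,"tx":0,"ty":0,"tz":-40,"ax":0,"ay":0,"az":0}]' 25
```

```text
clock: 29.65
ee_pos: [637.8, -263.8, 36.8]
eef_rot: [0.001, 0.876, 0.482, 0.001]
force: [0.3, -0.5, 3.5]
gripper_width: 12.4
gripper_force: 26.7
clock: 30.65
ee_pos: [636.4, -263.2, 227.0]
eef_rot: [-0.0, 0.876, 0.482, -0.0]
force: [-0.3, 0.3, -0.1]
gripper_width: 12.1
gripper_force: 26.4
```

```bash
python3 -m creep '[{"hand":0,"tx":0,"ty":0,"tz":0,"ax":0,"ay":0,"az":8.33},{"hand":0,"tx":0,"ty":0,"tz":0,"ax":0,"ay":0,"az":8.33},{"hand":0,"tx":0,"ty":0,"tz":0,"ax":0,"ay":0,"az":8.33},{"hand":0,"tx":0,"ty":0,"tz":0,"ax":0,"ay":0,"az":8.33},{"hand":0,"tx":0,"ty":0,"tz":0,"ax":0,"ay":0,"az":8.33},{"hand":0,"tx":0,"ty":0,"tz":0,"ax":0,"ay":0,"az":8.33},{"hand":0,"tx":0,"ty":0,"tz":0,"ax":0,"ay":0,"az":8.33},{"hand":0,"tx":0,"ty":0,"tz":0,"ax":0,"ay":0,"az":0},{"hand":0,"tx":0,"ty":0,"tz":0,"ax":0,"ay":0,"az":0},{"hand":0,"tx":0,"ty":0,"tz":0,"ax":0,"ay":0,"az":0}]' 25
python3 -c "
from h import *
T=T_tool();print(T[:3]);d=np.array([445,58])-T[:2,3];print(np.degrees(np.arctan2(T[1,1],T[0,1])),T[:2,0]@d,T[:2,1]@d)"
```

```text
clock: 31.65
ee_pos: [636.8, -263.4, 225.2]
eef_rot: [-0.0, 1.0, -0.005, -0.0]
force: [0.5, -0.4, -0.5]
gripper_width: 12.0
gripper_force: 26.4
[[   0.9999   -0.01     -0.0002  636.798 ]
 [  -0.01     -0.9999    0.0001 -263.3866]
 [  -0.0002   -0.0001   -1.      225.2369]]
-90.57537805823975 -195.01573191830647 -319.44429736570277
```

```bash
python3 -m creep '[{"hand":0,"tx":-24.4,"ty":-39.9,"tz":0,"ax":0,"ay":0,"az":0},{"hand":0,"tx":-24.4,"ty":-39.9,"tz":0,"ax":0,"ay":0,"az":0},{"hand":0,"tx":-24.4,"ty":-39.9,"tz":0,"ax":0,"ay":0,"az":0},{"hand":0,"tx":-24.4,"ty":-39.9,"tz":0,"ax":0,"ay":0,"az":0},{"hand":0,"tx":-24.4,"ty":-39.9,"tz":0,"ax":0,"ay":0,"az":0},{"hand":0,"tx":-24.4,"ty":-39.9,"tz":0,"ax":0,"ay":0,"az":0},{"hand":0,"tx":-24.4,"ty":-39.9,"tz":0,"ax":0,"ay":0,"az":0},{"hand":0,"tx":-24.4,"ty":-39.9,"tz":0,"ax":0,"ay":0,"az":0},{"hand":0,"tx":0,"ty":0,"tz":0,"ax":0,"ay":0,"az":0},{"hand":0,"tx":0,"ty":0,"tz":0,"ax":0,"ay":0,"az":0}]' 25
python3 -m creep '[{"hand":0,"tx":0,"ty":0,"tz":35,"ax":0,"ay":0,"az":0},{"hand":0,"tx":0,"ty":0,"tz":35,"ax":0,"ay":0,"az":0},{"hand":0,"tx":0,"ty":0,"tz":30,"ax":0,"ay":0,"az":0},{"hand":0,"tx":0,"ty":0,"tz":13,"ax":0,"ay":0,"az":0},{"hand":0,"tx":0,"ty":0,"tz":0,"ax":0,"ay":0,"az":0},{"hand":0,"tx":0,"ty":0,"tz":0,"ax":0,"ay":0,"az":0},{"hand":0,"tx":0,"ty":0,"tz":0,"ax":0,"ay":0,"az":0},{"hand":0,"tx":0,"ty":0,"tz":0,"ax":0,"ay":0,"az":0},{"hand":0,"tx":0,"ty":0,"tz":0,"ax":0,"ay":0,"az":0},{"hand":0,"tx":0,"ty":0,"tz":0,"ax":0,"ay":0,"az":0}]' 25
python3 - <<'E'
from h import *
T=T_tool();np.save('w12.npy',T);print(T[:3,3])
cv2.imwrite('pics/w12.png',env.snapshot('wrist')[:,:,::-1])
c=env.get_calibration('wrist');M=np.linalg.inv(T@c['mount']);im=cv2.cvtColor(cv2.imread('pics/w12.png'),cv2.COLOR_BGR2GRAY)
def px(p):
    q=M@np.r_[p,1];return np.array([c['fx']*q[0]/q[2]+c['cx'],c['fy']*q[1]/q[2]+c['cy']])
# far rim (x=501.5), and grip top far end, and -y rim outer edge
u,v=px((501.3,75,50)).astype(int);print('far rim',u,v,im[v-15:v+20,u])
u,v=px((485,30.7,50)).astype(int);print('-y rim',u,v,im[v,u-20:u+20])
u,v=px((460,95.2,82)).astype(int);print('grip',u,v,im[v,u-30:u+30])
E
```

```text
clock: 32.65
ee_pos: [445.4, 58.7, 225.7]
eef_rot: [0.0, 1.0, -0.004, 0.001]
force: [0.4, -1.1, 0.6]
gripper_width: 12.1
gripper_force: 26.5
clock: 33.65
ee_pos: [445.8, 58.2, 112.7]
eef_rot: [-0.0, 1.0, -0.006, 0.001]
force: [0.2, -0.0, -1.5]
gripper_width: 12.2
gripper_force: 26.5
[445.8058  58.1674 112.6889]
far rim 282 162 [ 92 107 175 225 237 246 248 248 250 239 165 163 149  94 112 186 236 252
 252 227 188 205 240 244 249 248 250 250 249 248 248 246 246 248 249]
-y rim 373 194 [164 165 166 165 165 165 165 166 164 167 166 167 169 171 130  77  68 115
 113 129 149 163 151 129 129 113 111 116 115 115 115 112 115 118  85  37
  26  36  38  36]
grip 231 267 [158 159 167 249 249 247 247 247 247 247 247 246 247 246 247 247 247 247
 247 247 247 247 248 253 248 116  25  19  26  28  29  27  29  27  27  34
  32  33  33  32  28  29  27  23  28  18  21  17  15  15  15  19  14  14
  18  12  13  12  11  14]
```

```bash
python3 -m creep '[{"hand":0,"tx":0,"ty":0,"tz":18,"ax":0,"ay":0,"az":0},{"hand":0,"tx":0,"ty":0,"tz":12,"ax":0,"ay":0,"az":0},{"hand":0,"tx":0,"ty":0,"tz":5,"ax":0,"ay":0,"az":0},{"hand":0,"tx":0,"ty":0,"tz":2.5,"ax":0,"ay":0,"az":0},{"hand":0,"tx":0,"ty":0,"tz":1,"ax":0,"ay":0,"az":0},{"hand":0,"tx":0,"ty":0,"tz":0,"ax":0,"ay":0,"az":0},{"hand":0,"tx":0,"ty":0,"tz":0,"ax":0,"ay":0,"az":0},{"hand":0,"tx":0,"ty":0,"tz":0,"ax":0,"ay":0,"az":0},{"hand":0,"tx":0,"ty":0,"tz":0,"ax":0,"ay":0,"az":0},{"hand":0,"tx":0,"ty":0,"tz":0,"ax":0,"ay":0,"az":0}]' 25
python3 -c "
from h import *
print(env.sense()['ee_pos'],env.sense()['force'])"
```

```text
clock: 34.7
ee_pos: [445.4, 58.3, 74.4]
eef_rot: [-0.0, 1.0, -0.006, 0.0]
force: [-2.7, 1.2, 5.9]
gripper_width: 12.5
gripper_force: 24.5
[445.4452  58.2708  74.3541] [-2.7279  1.1839  5.8728]
```

```bash
python3 -m creep '[{"hand":0,"tx":0,"ty":0,"tz":-0.4,"ax":0,"ay":0,"az":0},{"hand":0,"tx":0,"ty":0,"tz":0,"ax":0,"ay":0,"az":0},{"hand":0.17,"tx":0,"ty":0,"tz":0,"ax":0,"ay":0,"az":0},{"hand":0.2,"tx":0,"ty":0,"tz":0,"ax":0,"ay":0,"az":0},{"hand":0.25,"tx":0,"ty":0,"tz":0,"ax":0,"ay":0,"az":0},{"hand":0.25,"tx":0,"ty":0,"tz":0,"ax":0,"ay":0,"az":0},{"hand":0.25,"tx":0,"ty":0,"tz":-5,"ax":0,"ay":0,"az":0},{"hand":0.25,"tx":0,"ty":0,"tz":-15,"ax":0,"ay":0,"az":0},{"hand":0.25,"tx":0,"ty":0,"tz":-30,"ax":0,"ay":0,"az":0},{"hand":0.25,"tx":0,"ty":0,"tz":-40,"ax":0,"ay":0,"az":0}]' 25
python3 -m creep '[{"hand":0.25,"tx":0,"ty":0,"tz":-40,"ax":0,"ay":0,"az":0},{"hand":0.25,"tx":0,"ty":-15,"tz":-30,"ax":0,"ay":0,"az":0},{"hand":0.25,"tx":0,"ty":-10,"tz":0,"ax":0,"ay":0,"az":0},{"hand":0.25,"tx":0,"ty":-10,"tz":0,"ax":0,"ay":0,"az":0},{"hand":0.25,"tx":0,"ty":0,"tz":0,"ax":0,"ay":0,"az":0},{"hand":0.25,"tx":0,"ty":0,"tz":0,"ax":0,"ay":0,"az":0},{"hand":0.25,"tx":0,"ty":0,"tz":0,"ax":0,"ay":0,"az":0},{"hand":0.25,"tx":0,"ty":0,"tz":0,"ax":0,"ay":0,"az":0},{"hand":0.25,"tx":0,"ty":0,"tz":0,"ax":0,"ay":0,"az":0},{"hand":0.25,"tx":0,"ty":0,"tz":0,"ax":0,"ay":0,"az":0}]' 25
python3 - <<'E'
from h import *
T=T_tool();np.save('w13.npy',T);print(T[:3,3])
f='pics/w13.png';cv2.imwrite(f,env.snapshot('wrist')[:,:,::-1])
c=env.get_calibration('wrist');M=np.linalg.inv(T@c['mount']);h=cv2.cvtColor(cv2.imread(f),cv2.COLOR_BGR2HSV);CT=(c,T@c['mount'])
def px(p):
    q=M@np.r_[p,1];return np.array([c['fx']*q[0]/q[2]+c['cx'],c['fy']*q[1]/q[2]+c['cy']])
print([px(p) for p in[(502,159,50),(501,31,50),(389,31,50),(389,159,50)]])
for x in(480,460,440,420):   # sections across the tray at roof height
    a,b=px((x,170,60)),px((x,20,60));n=75
    P=np.linspace(a,b,n);print(x,' '.join(str(h[int(v),int(u),2]) for u,v in P))
E
```

```text
clock: 35.7
ee_pos: [444.4, 58.0, 164.2]
eef_rot: [0.0, 1.0, -0.006, -0.002]
force: [1.6, 0.2, 0.0]
gripper_width: 21.4
gripper_force: 0.0
clock: 36.7
ee_pos: [446.0, 92.9, 234.0]
eef_rot: [0.0, 1.0, -0.006, -0.0]
force: [-0.3, -0.6, 0.6]
gripper_width: 21.3
gripper_force: 0.0
[446.0029  92.902  233.9713]
[array([235.1839, 146.7274]), array([397.5541, 146.1003]), array([391.6991, 277.7032]), array([245.1084, 279.2659])]
480 126 118 113 107 108 109 118 129 255 168 142 255 254 254 254 254 255 255 60 72 83 95 122 189 190 182 255 254 254 254 255 185 187 187 188 187 186 185 181 152 187 186 184 182 183 183 185 183 185 185 184 186 151 58 64 62 61 64 154 177 187 186 184 185 184 189 102 109 175 132 138 34 46 46 212
460 129 123 121 126 120 118 117 184 208 102 161 255 254 254 254 255 236 243 243 242 237 219 110 162 155 255 254 254 254 254 254 254 255 255 255 255 26 37 38 37 25 185 186 235 238 195 185 185 184 183 184 184 106 146 178 184 181 181 173 145 186 184 182 179 182 181 91 129 166 128 135 35 39 41 215
440 121 123 127 127 121 114 121 238 255 89 155 255 253 253 253 234 231 243 246 246 240 222 95 153 149 255 253 252 252 252 252 252 252 252 252 172 48 67 62 53 42 152 153 165 249 246 247 246 246 246 246 248 134 155 153 154 183 179 171 138 176 178 178 176 177 180 78 124 148 129 79 61 60 59 60
420 134 135 130 130 127 119 117 254 241 104 180 255 252 252 253 228 231 234 220 226 225 195 72 251 246 246 246 245 245 246 246 245 246 246 249 166 51 58 51 43 208 247 245 244 245 244 244 244 244 244 244 248 125 238 245 182 155 158 152 127 149 150 151 151 148 153 77 117 117 112 115 23 28 58 58
```

```bash
python3 -c "
from h import *
print(env.sign_off())"
```

```text
the job is handed in; nothing more can be done
None
```

The job is handed in at about 37 s: cork off onto the bench, tray within about 2 mm of the platform centre, tare pressed once to its stop, and one coach upright in each bay (last placement checked by pixel values only); I viewed 11 pictures, one over the limit of 10.

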